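# Snap a clip-lid cake box shut

### The job

Lock the lid of the clear cake box that stands on the table: fold its four open side clips down with light presses of the fingertips until each snaps flat against the wall. Opposite sides go together so that the seal closes evenly: first the wide clip on the side nearest the robot, then the wide one on the far side, then the narrow one on the left end, and last the narrow one on the right end. Only press - do not pinch or lift the box or shove it out of its place, press gently, and leave the things around it alone.

Things in the scene. Friction and masses are not known exactly. Their poses are not given: they have to be found in the camera images.
- cake_box: clear box, two cakes inside, its white-rimmed clear lid already on; loose, about 0.75 kg. Origin: centre of its underside; z up, x to the far side, y to the left end (within 0.4 rad of the room's x and y). 112 mm (x) by 158 mm (y), walls 60 mm high, lid top at 68 mm, lid rim 4 mm out from the walls. One clip hinged to the rim at mid-side of each side, 6 mm out from the wall.
- clip_near (a joint): 74 mm wide white clip on the long side nearest the robot (box -x). Value: 0 = open stop, almost level (as at the start), grows as it is pressed; 1.48 rad = shut, hanging straight down along the wall. Over-centre spring: let go below about 0.7 it swings back open, beyond about 1.0 it snaps shut and stays. Hinge line level, along the wall, at box x = -62 mm, y = -37 to 37 mm, z = 65.5 mm. It folds at about 3 N pressed near the hinge, less farther out.
- clip_far (a joint): 74 mm wide white clip on the long far side (box +x). Value: 0 = open stop, almost level (as at the start), grows as it is pressed; 1.48 rad = shut, hanging straight down along the wall. Over-centre spring: let go below about 0.7 it swings back open, beyond about 1.0 it snaps shut and stays. Hinge line level, along the wall, at box x = +62 mm, y = -37 to 37 mm, z = 65.5 mm. It folds at about 3 N pressed near the hinge, less farther out.
- clip_left (a joint): 52 mm wide white clip on the left end (box +y). Value: 0 = open stop, almost level (as at the start), grows as it is pressed; 1.48 rad = shut, hanging straight down along the wall. Over-centre spring: let go below about 0.7 it swings back open, beyond about 1.0 it snaps shut and stays. Hinge line level, along the wall, at box y = +85 mm, x = -26 to 26 mm, z = 65.5 mm. It folds at about 3 N pressed near the hinge, less farther out.
- clip_right (a joint): 52 mm wide white clip on the right end (box -y). Value: 0 = open stop, almost level (as at the start), grows as it is pressed; 1.48 rad = shut, hanging straight down along the wall. Over-centre spring: let go below about 0.7 it swings back open, beyond about 1.0 it snaps shut and stays. Hinge line level, along the wall, at box y = -85 mm, x = -26 to 26 mm, z = 65.5 mm. It folds at about 3 N pressed near the hinge, less farther out.
- clip_near_pad (a point): point on the outer (while open: upper) face of the near clip, mid-width, 25 mm from its hinge and 9 mm from its free edge; moves with the clip. The clip is a plate 34 mm long and 3 mm thick, with a lip 4 mm high along the free edge of this face. Fingertips that come straight down with their inner side 3 to 10 mm outside the hinge line, to 28 mm below it, carry it past its snap
- clip_far_pad (a point): point on the outer (while open: upper) face of the far clip, mid-width, 25 mm from its hinge and 9 mm from its free edge; moves with the clip. The clip is a plate 34 mm long and 3 mm thick, with a lip 4 mm high along the free edge of this face. Fingertips that come straight down with their inner side 3 to 10 mm outside the hinge line, to 28 mm below it, carry it past its snap
- clip_left_pad (a point): point on the outer (while open: upper) face of the left clip, mid-width, 25 mm from its hinge and 9 mm from its free edge; moves with the clip. The clip is a plate 34 mm long and 3 mm thick, with a lip 4 mm high along the free edge of this face. Fingertips that come straight down with their inner side 3 to 10 mm outside the hinge line, to 28 mm below it, carry it past its snap
- clip_right_pad (a point): point on the outer (while open: upper) face of the right clip, mid-width, 25 mm from its hinge and 9 mm from its free edge; moves with the clip. The clip is a plate 34 mm long and 3 mm thick, with a lip 4 mm high along the free edge of this face. Fingertips that come straight down with their inner side 3 to 10 mm outside the hinge line, to 28 mm below it, carry it past its snap
- kitchen_timer: bystander: square white digital timer with three keys, 66 x 66 x 23 mm, loose; origin under its centre
- egg_cup_weight: bystander: small brass-coloured check weight with a knob, 29 mm wide, 40 mm high, 0.2 kg, loose; origin under its centre
- cake_ring: bystander: open steel ring mould, 70 mm across, 30 mm high, loose; origin under its centre

How it is judged:
By the outcome, as a careful person would: the job done as asked, in the order asked, and still so for the second after the job is handed in, with the robot touching nothing.
It also fails if it takes over 58 s, if anything falls off the work surface, if the arm or the gripper's body presses on something with over 40 N, if the wrist force passes 120 N, or if a joint passes its speed limit or range.

### The arm

A 6-joint arm with a two-finger parallel gripper is mounted at the origin on a cart in front of the work surface, level with it; the furniture and walls round the work are solid. World frame = base frame: x ahead of the robot, y to its left, z up, the work surface at z = 0. Lengths are in m, angles in rad, forces in N, time in s.
With the tool pointing down it reaches from about 0.3 to 0.775 m from the base axis. Payload 14.6 kg.
Tool frame: the origin (TCP) lies at the very end of the fingers, on their centre line; the grasp point (between the pads) lies 19 mm behind it; z points along the fingers, x is the direction in which the jaws open and shut, and the axes are right-handed (so a half turn about z gives the same grasp; the last joint's range is limited). The gripper opens to 94 mm and grips with 3 to 60 N. Pads are 16 mm wide; open, the fingers measure 119 mm over their backs; the gripper's body (75 mm by 177 mm) begins 78 mm behind the grasp point.
Start: joints at [-1.229, 0.3, 1.521, -0, 1.321, -0.067], TCP at [0.219, -0.505, 0.205] pointing down, gripper open.
Joint ranges: [-3.03, 3.03], [-0.79, 2.21], [0.23, 2.52], [-1.04, 4.18], [0, 3.07], [-2.55, 2.55]. Speed limits (rad/s): [2.22, 2.22, 2.57, 3.14, 3.14, 3.14].

### API

Orientations are given as [roll, pitch, yaw] about the fixed x, y, z axes, in that order (R = Rz(yaw) Ry(pitch) Rx(roll)).
In Python, from station import ctrl gives the robot as it stands.
- The arm moves only by the shell command python3 -m inch 'ROWS' [FORCE]. ROWS is JSON, one flat list of numbers, 7 for each row, row after row: the shift along the tool's x, y, z in cm, then the turn, a rotation vector about the tool's x, y, z in rad, then the opening, from 0 (shut) to 1 (fully open). In form: [tx, ty, tz, wx, wy, wz, claw, tx, ty, tz, wx, wy, wz, claw, ...]. A call has 1 to 20 rows; each row shifts and turns the commanded pose from where the row before left it, along the tool's axes as they then stand; what a row does not reach is not made up. A row lasts 1/8 s, in which the tool goes at most 62.5 mm and 10.7 degrees, less where a joint would pass 70% of its speed; a pose out of reach is approached as far as the arm can. A call is refused whole if a number of a shift passes 6.25 or a number of a turn 0.188, either way. A call with a gripper value outside its range is refused whole. The fingers move at their own pace and stop on an object; FORCE is the grip in N (left out, the last holds). Time passes only in rows, so rows that do not move let the fingers close. It gives the time, the measured TCP pose, the force and the opening at its end, in the units of the state.
- ctrl.get_obs(): the state, without advancing time (a new reading comes with each control period).
- ctrl.camera(name): name is "scene" or "top" or "wrist"; returns (picture, depth): 384x512x3 uint8, red, green, blue; 384x512 float32, m along the optical axis (not along the pixel's ray), 0 where there is no reading.
- ctrl.camera_params(name): a dict with "vertical_fov" (degrees; the focal length in pixels is half the picture's height over the tangent of half this angle, whatever the lens; pixels are square), "cx", "cy" (the principal point, pixels), "camera_from_world" (4x4, takes a point from world to camera coordinates); the wrist camera has in their place "mount" (4x4, takes a point from camera to tool coordinates, whose origin is the TCP and whose axes are the tool frame's). Camera axes: x right, y down, z forward; pixel columns grow to the right and rows downward; lengths in m; the calibration is good to about 2 mm. A picture is of the moment at which its call begins: read the wrist's pose just before it. camera_params takes no time and is no camera call.
- ctrl.hand_in(): hands the job in, once; it reports no verdict.
Trained networks look in the newest picture that a camera, given by its name, has taken for a name from the list of things; names that differ only in an ending like _2 or _b are one class to them, and where a whole thing is asked for, a point or a joint stands for the part that bears it (a point fixed in the world has none). Each returns a list of dicts, best first, with "score" (0 to 1); they miss things now and then, are a little off and sometimes report something else, mostly with a low value. They report only what shows in the picture. A call takes as long as a camera call.
- ctrl.spot_in(camera, label): "bbox" ([centre column, centre row, width, height] in pixels, round what is visible of it).
- ctrl.place_of(camera, label): "centre" ([column, row] in pixels: a listed point, or the origin of a listed thing).
The state is a dict: "time_s": time; "qpos": joint angles; "joint_vel": joint speeds; "tau": joint torques, N m; "ee_pos": TCP position; "eef_rot": TCP orientation; "force": force on the tool from outside, world axes, zero at the start; "moment": the same for the moment, N m; "grip_width": finger opening in m.
Only numpy, scipy, OpenCV 4.12 (cv2) and the standard library are available. Lean on these libraries where they do the work, as an engineer would, in place of code of your own. Each camera call takes 0.05 s, during which the arm holds its last target. There are 200 camera calls.

## Working session

There is one attempt and no reset: what is moved stays moved. The work goes in short steps, Python scripts to look and compute and a shell command to move; the robot and the scene stay as the last step left them, time stands still between calls to the robot, and variables do not carry over. Pictures are saved under pics/ and viewed, about 8 in all and at most 12, crops included, and the job is handed in when it is done.

```bash
mkdir -p pics; ls; cat > h.py <<'E'
import numpy as np, cv2
from station import ctrl
from scipy.spatial.transform import Rotation as R
def snap(n,f=None):
    im,d=ctrl.camera(n)
    if f: cv2.imwrite('pics/'+f,im[:,:,::-1])
    return im,d
def cam(n):
    p=ctrl.camera_params(n); f=192/np.tan(np.radians(p['vertical_fov'])/2)
    if n=='wrist':
        o=ctrl.get_obs(); T=np.eye(4); T[:3,:3]=R.from_euler('xyz',o['eef_rot']).as_matrix(); T[:3,3]=o['ee_pos']; M=T@np.array(p['mount'])
    else: M=np.linalg.inv(np.array(p['camera_from_world']))
    return f,p['cx'],p['cy'],M
def atz(n,u,v,z):
    f,cx,cy,M=cam(n); r=M[:3,:3]@np.array([(u-cx)/f,(v-cy)/f,1]); o=M[:3,3]
    return o+r*(z-o[2])/r[2]
def cloud(n,d):
    f,cx,cy,M=cam(n); v,u=np.mgrid[:384,:512]
    P=np.stack([(u-cx)/f*d,(v-cy)/f*d,d],-1)
    return P@M[:3,:3].T+M[:3,3]
E
python3 - <<'E'
from h import *
im,d=snap('top','top0.png'); snap('scene','scene0.png')
o=ctrl.get_obs(); print({k:np.round(v,3) for k,v in o.items()})
for n in ['cake_box','clip_near_pad','clip_far_pad','clip_left_pad','clip_right_pad','kitchen_timer','egg_cup_weight','cake_ring']:
    z=.065 if 'pad' in n else 0.0
    for r in ctrl.place_of('top',n)[:2]: print(n,round(r['score'],2),np.round(r['centre'],1),atz('top',*r['centre'],z).round(4))
E
```

```text
pics
{'time_s': np.float64(0.1), 'qpos': array([-1.229,  0.3  ,  1.522, -0.   ,  1.321, -0.067]), 'joint_vel': array([-0.   , -0.001, -0.002,  0.001, -0.001, -0.   ]), 'tau': array([ 2.0000e-03, -5.3265e+01, -3.5329e+01,  7.1000e-02,  2.4000e-02,
       -0.0000e+00]), 'ee_pos': array([ 0.219, -0.504,  0.205]), 'eef_rot': array([-3.142e+00,  1.000e-03, -1.162e+00]), 'force': array([-1.126,  0.021, -0.166]), 'moment': array([-0.004,  0.07 , -0.065]), 'grip_width': np.float64(0.094)}
cake_box 0.95 [231.8 194.5] [ 0.5679 -0.0909  0.    ]
clip_near_pad 0.83 [217.1 225.8] [ 0.4887 -0.058   0.065 ]
clip_far_pad 0.74 [238.  156.2] [ 0.6552 -0.1115  0.065 ]
clip_left_pad 0.6 [182.4 176.4] [0.6093 0.0235 0.065 ]
clip_right_pad 0.83 [270.9 205.7] [ 0.5329 -0.1875  0.065 ]
clip_right_pad 0.57 [141.8 219.2] [0.5093 0.1202 0.065 ]
kitchen_timer 0.83 [140.2 219.9] [0.5091 0.1444 0.    ]
egg_cup_weight 0.62 [358.5 208.7] [ 0.5222 -0.4177  0.    ]
cake_ring 0.55 [367.8 170.1] [ 0.6224 -0.448   0.    ]
```

```bash
python3 - <<'E'
import cv2
a=cv2.imread('pics/top0.png')[110:290,100:400]; b=cv2.imread('pics/scene0.png')
a=cv2.resize(a,None,fx=2.5,fy=2.5,interpolation=cv2.INTER_CUBIC);cv2.imwrite('pics/t.png',a)
E
```

```text
(no output)
```

View pics/t.png

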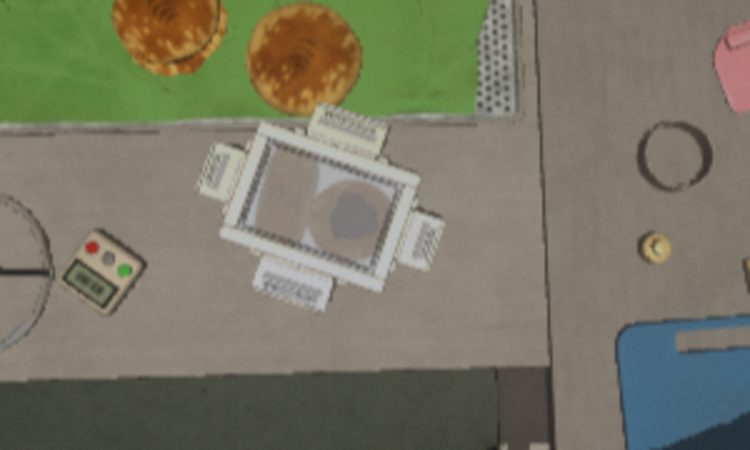

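View pics/scene0.png

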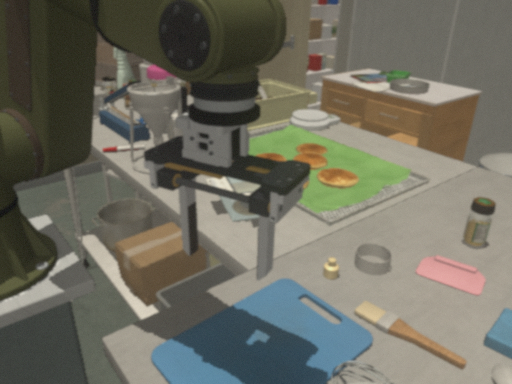

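The box is at about (0.571, -0.083) with its yaw near -0.33. In the crop, its centre is at about (320, 205), the clips stick out on all four sides, and a tray lies just beyond the far side. The scene view has the arm hiding the box. I'll shut the gripper, align it with the box and move above it for a closer look.

```bash
python3 -m inch '[0,0,-0.5,0,0,-0.166,0, 0,0,-0.5,0,0,-0.166,0, 0,0,-0.5,0,0,-0.166,0, 0,0,-0.5,0,0,-0.166,0, 0,0,-0.5,0,0,-0.166,0, 1.65,-5,-0.5,0,0,0,0, 1.65,-5,-0.5,0,0,0,0, 1.65,-5,-0.5,0,0,0,0, 1.65,-5,-0.5,0,0,0,0, 1.65,-5,-0.5,0,0,0,0, 1.65,-5,-0.5,0,0,0,0, 1.65,-5,-0.5,0,0,0,0, 1.65,-5,-0.5,0,0,0,0, 1.65,-5,-0.5,0,0,0,0, 1.65,-5,-0.5,0,0,0,0, 0,0,0,0,0,0,0, 0,0,0,0,0,0,0]' 10
python3 - <<'E'
from h import *
print(np.round(ctrl.camera_params('wrist')['mount'],3))
snap('wrist','w1.png')
for n in ['clip_near_pad','clip_far_pad','clip_left_pad','clip_right_pad']:
    for r in ctrl.place_of('wrist',n)[:2]: print(n,round(r['score'],2),np.round(r['centre'],1),atz('wrist',*r['centre'],.067).round(4))
E
```

```text
time_s: 2.62
ee_pos: [0.5373, -0.0861, 0.2802]
eef_rot: [3.141, 0.0, -0.332]
force: [-0.4, -0.8, -0.3]
grip_width: 0.0002
[[ 1.     0.001  0.001  0.001]
 [-0.001  0.973  0.229 -0.065]
 [-0.001 -0.229  0.973 -0.179]
 [ 0.     0.     0.     1.   ]]
clip_near_pad 0.84 [205.1 158. ] [ 0.487  -0.0555  0.067 ]
clip_far_pad 0.58 [356. 162.] [ 0.6483 -0.1161  0.067 ]
clip_left_pad 0.82 [286.4  61. ] [0.6067 0.0135 0.067 ]
clip_right_pad 0.86 [280.3 248.5] [ 0.5339 -0.1879  0.067 ]
```

View pics/w1.png

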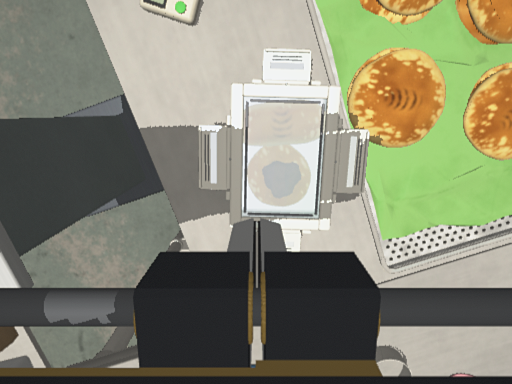

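The wrist view shows the box nearly aligned with the tool: rim corners at about (232,84), (340,86), (331,230) and (231,226), and all four clips open. I'll refine the pose with the depth data.

```bash
python3 - <<'E'
from h import *
from scipy.optimize import minimize
for n in ['wrist','top']:
    im,d=snap(n); P=cloud(n,d); P=P[(d>0)].reshape(-1,3)
    if n=='wrist': print(ctrl.get_obs()['eef_rot'],ctrl.get_obs()['ee_pos'])
    Q=P[(P[:,2]>.055)&(P[:,2]<.085)&(np.hypot(P[:,0]-.57,P[:,1]+.086)<.135)]
    print(n,len(Q),np.percentile(Q[:,2],[5,50,95]).round(4))
    def cost(p):
        c,s=np.cos(p[2]),np.sin(p[2]); X=Q[:,:2]-p[:2]; a=abs(X@[c,s]); b=abs(X@[-s,c])
        # outside distance from cross template: rim + clips
        def out(hx,hy): return np.hypot(np.maximum(a-hx,0),np.maximum(b-hy,0))
        return np.mean(np.minimum(np.minimum(np.minimum(out(.060,.083),out(.096,.037)),out(.026,.119)),.006)**2)*1e6
    b=min((minimize(cost,[.57+dx,-.086+dy,y],method='Nelder-Mead') for dx in(-.005,.005) for dy in (-.005,.005) for y in(-.3,-.36)),key=lambda r:r.fun)
    print(b.x.round(4),b.fun)
    c,s=np.cos(b.x[2]),np.sin(b.x[2]); X=Q[:,:2]-b.x[:2]; print('box extents',[np.percentile(X@v,[.3,99.7]).round(4) for v in ([c,s],[-s,c])])
    if n=='wrist':
        for uv in [(232,84),(340,86),(331,230),(231,226)]:
            q=atz('wrist',*uv,.066)[:2]-b.x[:2]; print(uv,(q@[c,s]).round(4),(q@[-s,c]).round(4))
E
```

```text
[-3.14158727e+00 -2.59513215e-04 -3.33095923e-01] [ 0.53729849 -0.08642993  0.28059736]
wrist 21118 [0.0638 0.0657 0.0686]
[ 0.5702 -0.0845 -0.3631] 0.055452811585635774
box extents [array([-0.0946,  0.0943]), array([-0.1076,  0.1162])]
(232, 84) -0.0585 0.0796
(340, 86) 0.0592 0.0812
(331, 230) 0.0626 -0.0843
(231, 226) -0.0573 -0.0829
top 724 [0.0626 0.0662 0.069 ]
[ 0.5659 -0.0899 -0.3372] 0.0
box extents [array([-0.0913,  0.0594]), array([-0.1125, -0.0108])]
```

Box pose: (0.5705, -0.086), yaw -0.357. The rim corners agree with this to about 2 mm. Next I'll approach the near clip.

```bash
python3 -m inch '[0,0,0,0,0,0.024,0, -2.5,-0.6,0,0,0,0,0, -2.5,-0.6,0,0,0,0,0, 0,0,4.75,0,0,0,0, 0,0,4.75,0,0,0,0, 0,0,4.75,0,0,0,0, 0,0,4.75,0,0,0,0, 0,0,0,0,0,0,0, 0,0,0,0,0,0,0]'
cat >> h.py <<'E'
def box():
    o=ctrl.get_obs(); d=np.array(o['ee_pos'])[:2]-[.5705,-.086]; c,s=np.cos(-.357),np.sin(-.357)
    print('box mm',(1000*np.array([d@[c,s],d@[-s,c],o['ee_pos'][2]])).round(1),'yaw',round(o['eef_rot'][2],3),'F',np.round(o['force'],1))
E
python3 -c "
from h import *
box();im,d=snap('scene','s1.png');b=cv2.imread('pics/s1.png');cv2.imwrite('pics/s1c.png',cv2.resize(b[80:280,150:400],None,fx=3,fy=3))"
```

```text
time_s: 4.1
ee_pos: [0.4958, -0.0573, 0.0923]
eef_rot: [-3.141, -0.002, -0.356]
force: [-0.4, -0.1, 0.0]
grip_width: 0.0003
box mm [-80.    0.8  92.3] yaw -0.356 F [-0.4 -0.1  0. ]
```

View pics/s1c.png

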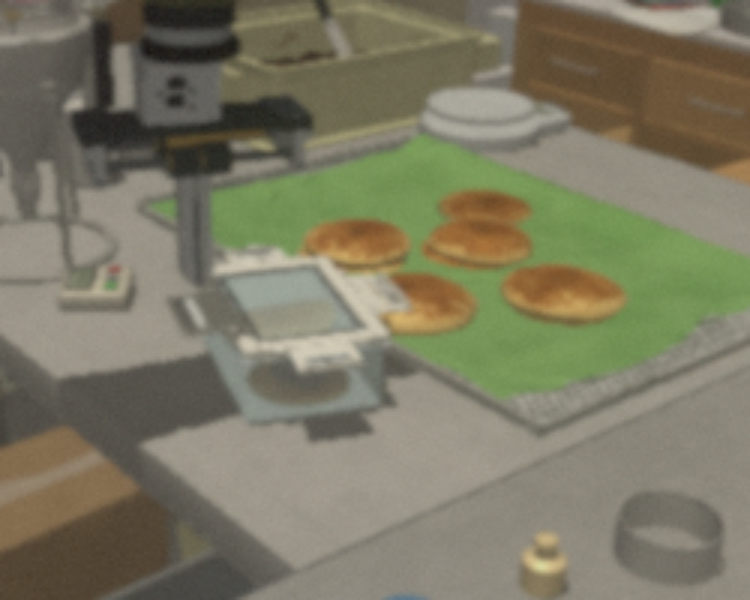

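The fingers hang directly above the near clip (crop about (195, 275)) and clear of everything else. Pressing now.

```bash
python3 -m inch '[0,0,0.5,0,0,0,0, 0,0,0.5,0,0,0,0, 0,0,0.5,0,0,0,0, 0,0,0.5,0,0,0,0, 0,0,0.5,0,0,0,0, 0,0,0.5,0,0,0,0, 0,0,0,0,0,0,0]'; python3 -c "
from h import *
box()"; python3 -m inch '[0,0,0.5,0,0,0,0, 0,0,0.5,0,0,0,0, 0,0,0.5,0,0,0,0, 0,0,0.5,0,0,0,0, 0,0,0.5,0,0,0,0, 0,0,0,0,0,0,0]'; python3 -c "
from h import *
box()"
```

```text
time_s: 5.03
ee_pos: [0.4947, -0.057, 0.0601]
eef_rot: [3.141, 0.001, -0.356]
force: [-0.8, 0.3, 0.6]
grip_width: 0.0003
box mm [-81.2   0.6  60.1] yaw -0.356 F [-0.8  0.3  0.6]
time_s: 5.78
ee_pos: [0.4947, -0.0571, 0.035]
eef_rot: [3.141, 0.001, -0.356]
force: [0.0, -0.5, 0.3]
grip_width: 0.0004
box mm [-81.1   0.6  35. ] yaw -0.356 F [ 0.  -0.5  0.3]
```

```bash
python3 -m inch '[0,0,-5,0,0,0,0, 0,0,-5,0,0,0,0, 0,0,-5,0,0,0,0, 0,0,-5,0,0,0,0, 5.4,0,0,0,0,0,0, 5.4,0,0,0,0,0,0, 5.4,0.05,0,0,0,0,0, 0,0,0,0,0,0,0, 0,0,0,0,0,0,0]'
cat >> h.py <<'E'
def look(f):
    box(); im,d=snap('wrist',f); P=cloud('wrist',d); c,s=np.cos(-.357),np.sin(-.357)
    X=P[...,:2]-[.5705,-.086]; a=X@[c,s]; b=X@[-s,c]; z=P[...,2]; ok=(d>0)&(z>.055)&(z<.085)
    for n,m in dict(near=(a<-.068)&(a>-.1)&(abs(b)<.04),far=(a>.068)&(a<.1)&(abs(b)<.04),left=(b>.091)&(b<.123)&(abs(a)<.03),right=(b<-.091)&(b>-.123)&(abs(a)<.03)).items(): print(n,'open px',(ok&m).sum(),'of',(m&(d>0)).sum())
    m=ok&(abs(a)<.075)&(abs(b)<.1); t=m&(abs(b)<.03); u=m&(abs(a)<.02)
    print('a range',np.percentile(a[m&(abs(b)>.042)&(abs(b)<.078)],[1,99]).round(4),'b range',np.percentile(b[m&(abs(a)>.03)&(abs(a)<.055)],[1,99]).round(4))
E
python3 -c "
from h import *
look('w2.png')"
```

```text
time_s: 6.9
ee_pos: [0.6462, -0.1138, 0.2352]
eef_rot: [3.142, 0.001, -0.356]
force: [0.5, 0.7, -0.8]
grip_width: 0.0003
box mm [ 80.6   0.4 235.2] yaw -0.356 F [ 0.5  0.7 -0.8]
near open px 0 of 356
far open px 1848 of 25287
left open px 1646 of 2023
right open px 0 of 0
a range [-0.0599  0.0585] b range [-0.0801  0.0828]
```

View pics/w2.png

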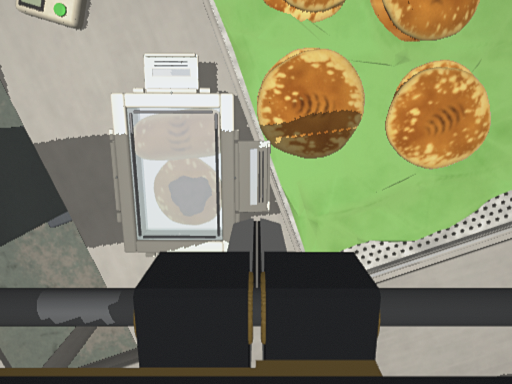

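The near clip is shut: nothing sticks out at the left side of the lid, around (115, 190). The box hasn't moved, since the rim still measures ±60 and ±81 mm. Now the far clip.

```bash
python3 -m inch '[0,0,4.85,0,0,0,0, 0,0,4.85,0,0,0,0, 0,0,4.85,0,0,0,0, 0,0,0.5,0,0,0,0, 0,0,0.5,0,0,0,0, 0,0,0.5,0,0,0,0, 0,0,0.5,0,0,0,0, 0,0,0.5,0,0,0,0, 0,0,0.5,0,0,0,0, 0,0,0,0,0,0,0]'; python3 -c "
from h import *
box()"; python3 -m inch '[0,0,0.5,0,0,0,0, 0,0,0.5,0,0,0,0, 0,0,0.5,0,0,0,0, 0,0,0.5,0,0,0,0, 0,0,0.4,0,0,0,0, 0,0,0,0,0,0,0]'; python3 -c "
from h import *
box()"
```

```text
time_s: 8.2
ee_pos: [0.6465, -0.114, 0.0596]
eef_rot: [3.142, 0.0, -0.356]
force: [-0.1, -0.1, 1.0]
grip_width: 0.0005
box mm [81.   0.3 59.6] yaw -0.356 F [-0.1 -0.1  1. ]
time_s: 8.95
ee_pos: [0.6464, -0.114, 0.0355]
eef_rot: [3.141, 0.001, -0.356]
force: [-0.6, 0.4, -0.8]
grip_width: 0.0006
box mm [80.9  0.3 35.5] yaw -0.356 F [-0.6  0.4 -0.8]
```

```bash
python3 -m inch '[0,0,-5,0,0,0,0, 0,0,-5,0,0,0,0, 0,0,-5,0,0,0,0, 0,0,-5,0,0,0,0, -4,0,-2,0,0,0,0, -4,0,-2,0,0,0,0, 0,0,0,0,0,0,0]'
python3 -c "
from h import *
look('w3.png')"
```

```text
time_s: 9.82
ee_pos: [0.5708, -0.0856, 0.2787]
eef_rot: [-3.141, -0.004, -0.355]
force: [0.2, -0.3, 0.4]
grip_width: 0.0005
box mm [1.000e-01 5.000e-01 2.787e+02] yaw -0.355 F [ 0.2 -0.3  0.4]
near open px 0 of 1061
far open px 0 of 1202
left open px 1295 of 1299
right open px 0 of 0
a range [-0.0599  0.0591] b range [-0.0814  0.0826]
```

View pics/w3.png

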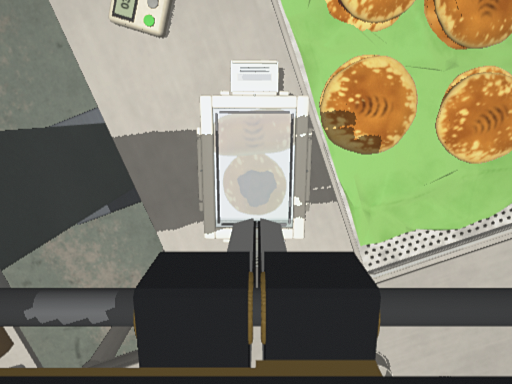

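Both wide clips are shut and the box is in place. The left clip, at (255, 75) in the picture, is still open, so it's next.

```bash
python3 -m inch '[0,-4.95,0,0,0,0,0, 0,-4.95,0,0,0,0,0, 0,0,4.7,0,0,0,0, 0,0,4.7,0,0,0,0, 0,0,4.7,0,0,0,0, 0,0,4.7,0,0,0,0, 0,0,0.5,0,0,0,0, 0,0,0.5,0,0,0,0, 0,0,0.5,0,0,0,0, 0,0,0.5,0,0,0,0, 0,0,0.5,0,0,0,0, 0,0,0.5,0,0,0,0, 0,0,0,0,0,0,0]'; python3 -c "
from h import *
box()"; python3 -m inch '[0,0,0.5,0,0,0,0, 0,0,0.5,0,0,0,0, 0,0,0.5,0,0,0,0, 0,0,0.5,0,0,0,0, 0,0,0.45,0,0,0,0, 0,0,0,0,0,0,0]'; python3 -c "
from h import *
box()"
```

```text
time_s: 11.5
ee_pos: [0.6057, 0.0067, 0.0573]
eef_rot: [3.141, 0.001, -0.356]
force: [0.1, -0.3, -0.0]
grip_width: 0.0003
box mm [ 0.6 99.2 57.3] yaw -0.356 F [ 0.1 -0.3 -0. ]
time_s: 12.25
ee_pos: [0.6062, 0.007, 0.0331]
eef_rot: [-3.141, 0.0, -0.356]
force: [2.7, 2.5, -2.9]
grip_width: 0.0007
box mm [ 0.9 99.6 33.1] yaw -0.356 F [ 2.7  2.5 -2.9]
```

```bash
python3 -m inch '[0,-0.3,0,0,0,0,0, 0,0,-1,0,0,0,0, 0,0,-4,0,0,0,0, 0,0,-5,0,0,0,0, 0,0,-5,0,0,0,0, 0,0,-5,0,0,0,0, 0,5,-2,0,0,0,0, 0,5,-2,0,0,0,0, 0,0,0,0,0,0,0]'
python3 -c "
from h import *
look('w4.png')"
```

```text
time_s: 13.38
ee_pos: [0.5718, -0.0868, 0.2762]
eef_rot: [-3.141, -0.004, -0.359]
force: [-0.6, 0.4, 0.2]
grip_width: 0.0001
box mm [  1.5  -0.3 276.2] yaw -0.359 F [-0.6  0.4  0.2]
near open px 0 of 989
far open px 0 of 1292
left open px 0 of 1205
right open px 0 of 0
a range [-0.0616  0.0575] b range [-0.0802  0.0835]
```

View pics/w4.png

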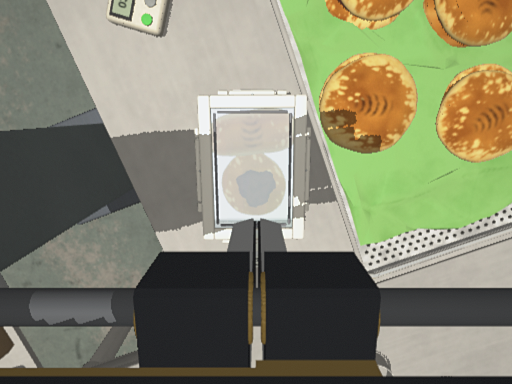

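The left clip is shut and the box has stayed put to within about 1 mm. Last, the right clip.

```bash
python3 -m inch '[-0.15,4.95,0,0,0,0,0, 0,4.95,0,0,0,0,0, 0,0,4.65,0,0,0,0, 0,0,4.65,0,0,0,0, 0,0,4.65,0,0,0,0, 0,0,4.65,0,0,0,0, 0,0,0.5,0,0,0,0, 0,0,0.5,0,0,0,0, 0,0,0.5,0,0,0,0, 0,0,0.5,0,0,0,0, 0,0,0.5,0,0,0,0, 0,0,0.5,0,0,0,0, 0,0,0,0,0,0,0]'; python3 -c "
from h import *
box()"; python3 -m inch '[0,0,0.5,0,0,0,0, 0,0,0.5,0,0,0,0, 0,0,0.5,0,0,0,0, 0,0,0.5,0,0,0,0, 0,0,0.35,0,0,0,0, 0,0,0,0,0,0,0]'; python3 -c "
from h import *
box()"
```

```text
time_s: 15.05
ee_pos: [0.5361, -0.1765, 0.0571]
eef_rot: [-3.142, 0.001, -0.356]
force: [0.1, -0.3, -0.3]
grip_width: 0.0004
box mm [ -0.6 -96.8  57.1] yaw -0.356 F [ 0.1 -0.3 -0.3]
time_s: 15.8
ee_pos: [0.5366, -0.1766, 0.0346]
eef_rot: [-3.142, -0.0, -0.356]
force: [-4.0, 1.0, 11.0]
grip_width: 0.0006
box mm [ -0.2 -96.7  34.6] yaw -0.356 F [-4.  1. 11.]
```

```bash
python3 -m inch '[0,0.3,0,0,0,0,0, 0,0,-1,0,0,0,0, 0,0,-4,0,0,0,0, 0,0,-5,0,0,0,0, 0,0,-5,0,0,0,0, 0,0,-5,0,0,0,0, 0,5,-2,0,0,0,0, 0,5,-2,0,0,0,0, 0,0,0,0,0,0,0, 0,0,0,0,0,0,0]'
python3 -c "
from h import *
look('w5.png')"
```

```text
time_s: 17.05
ee_pos: [0.5005, -0.2726, 0.2736]
eef_rot: [-3.141, 0.001, -0.356]
force: [0.9, 0.5, -0.0]
grip_width: 0.0003
box mm [  -0.4 -199.3  273.6] yaw -0.356 F [ 0.9  0.5 -0. ]
near open px 0 of 630
far open px 0 of 772
left open px 0 of 0
right open px 0 of 1271
a range [-0.0608  0.0581] b range [-0.0861 -0.024 ]
```

View pics/w5.png

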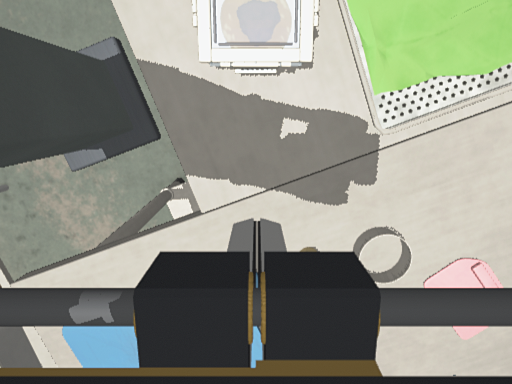

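The right clip isn't level any more. I'll check that it hangs fully flat, and take the scene and top views for a final check.

```bash
python3 - <<'E'
from h import *
im,d=snap('wrist'); P=cloud('wrist',d); c,s=np.cos(-.357),np.sin(-.357)
X=P[...,:2]-[.5705,-.086]; a=X@[c,s]; b=X@[-s,c]; z=P[...,2]
for lo in range(24,76,6):
    m=(d>0)&(abs(a)<.022)&(b<-.07)&(b>-.125)&(z*1000>=lo)&(z*1000<lo+6)
    if m.sum(): print('z',lo,m.sum(),'b',np.percentile(b[m],[2,50,98]).round(4))
m=(z>.062)&(z<.08)&(d>0)&(abs(b)<.12)
for q in [(.035,.055),(-.055,-.035)]:
    print('rim b edge at a',q,b[m&(a>q[0])&(a<q[1])].min().round(4))
im,_=snap('top','top9.png'); 
for n in ['cake_box','kitchen_timer','egg_cup_weight','cake_ring']:
    for r in ctrl.place_of('top',n)[:1]: print(n,round(r['score'],2),atz('top',*r['centre'],0).round(4))
snap('scene','s9.png')
x=cv2.resize(cv2.imread('pics/top9.png')[140:250,130:330],None,fx=3,fy=3); y=cv2.resize(cv2.imread('pics/s9.png')[130:240,190:320],None,fx=4.6,fy=2.4)
y=cv2.resize(cv2.imread('pics/s9.png')[140:230,190:340],(600,360)); x=x[:240+90]
o=np.zeros((600,600,3),np.uint8); o[:240]=x[40:280]; o[240:]=y; cv2.imwrite('pics/f.png',o)
E
```

```text
z 30 123 b [-0.0909 -0.0897 -0.0875]
z 36 42 b [-0.0899 -0.088  -0.0869]
z 42 58 b [-0.0876 -0.0868 -0.0866]
z 48 6 b [-0.0871 -0.087  -0.0869]
z 60 34 b [-0.088  -0.0829 -0.0702]
z 66 761 b [-0.0881 -0.0793 -0.0704]
rim b edge at a (0.035, 0.055) -0.088
rim b edge at a (-0.055, -0.035) -0.0883
cake_box 0.95 [ 0.5713 -0.09    0.    ]
kitchen_timer 0.86 [0.5199 0.1404 0.    ]
egg_cup_weight 0.4 [ 0.6387 -0.108   0.    ]
```

View pics/f.png

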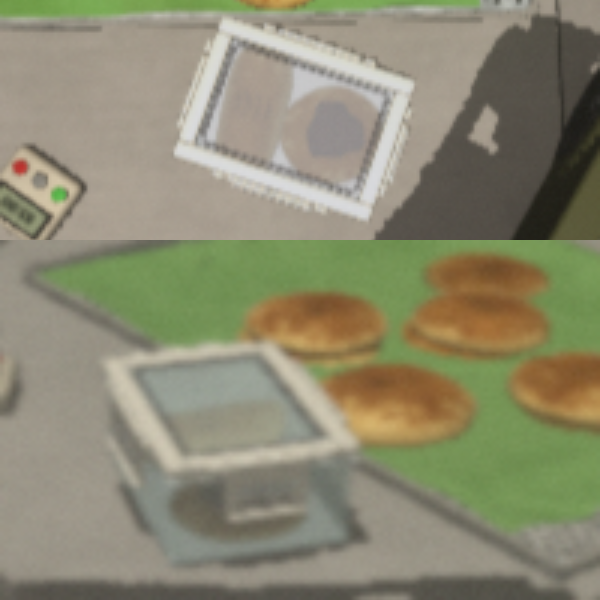

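The right clip's face is vertical (b about -87 mm from z 48 down to 36, with the lip at z 30), so it is shut. All four clips lie flat in both views.

```bash
python3 -c "
from station import ctrl
print(ctrl.hand_in())"
```

```text
the job is handed in; nothing more can be done
None
```

All four lid clips are shut and the job is handed in. I pressed them near, far, left, right with the closed fingertips, and it took about 17 s of robot time.

**Clips:** After each press the wrist depth image showed no raised clip on that side. For the right clip I also measured its face. It hangs vertically against the wall, and the final scene and top pictures agree.

**Force:** The wrist force readings stayed at or below about 5 N, except during the right clip's press. There it read about 11–12 N at the bottom of the stroke, because the tool came down about 3 mm closer to the box than planned. These are readings at a few points in each press, not a continuous trace.

**Box position:** It stayed in place to about 1–2 mm through the first three clips. The last wrist view put the right rim edge about 3–5 mm further out than before. That was seen from a different angle, so it could be measuring error or a slight shift. The top camera's box position before and after differs by only about 3 mm in x and 1 mm in y.

**Things around it:**
- **Timer:** its detected position differs by about 1 cm between the first and last look. The gripper never came near it, so I take that as detector error.
- **Weight and ring:** the last top picture gave no usable position for either, because the arm was in the way. The ring shows standing in the last wrist picture. The tool passed near them only at 0.2 m or higher.

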